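# Raise the overhead phone stand to full height and hold it there

### The job

Get the overhead shot of the garlic on the plate ready: take the phone stand by the handle on top of its column, turn the column so that the phone's camera is centred over the plate, and with the release button in the handle squeezed in pull the column up past its first stop, all the way to the second stop. Pull gently so that the stand's foot stays flat and in its place, keep off the phone, leave the plate, garlic, mug and jar where they are, and finish still holding the handle at full height, because the column sinks when it is let go.

Things in the scene. Friction and masses are not known exactly. Their poses are not given: they have to be found in the camera images.
- camera_stand: foot of the overhead phone stand: loose, heavy (about 3 kg) dark steel disc, diameter 160, 19 high, with a boss of diameter 44 and height 28 in the middle; the telescopic column rises from its centre. Origin: centre of the underside, on the column's axis; z up. Whole stand folded: 240 high, about 4.2 kg.
- swivel (a joint): turn of the whole column with boom and phone on the foot, about the vertical column axis, rad, anticlockwise from above; 0 = boom along the foot's own x axis; range -1.6 to 1.6; stiff bearing, takes about 0.1 N m and stays where it is left
- upper_section (a joint): height of the thin upper tube (with handle, boom and phone) above the lower section, 0 = folded, 0.055 m = fully out (first stop). It is locked by the catch at 0 until the release button is pressed in; once off 0 it slides freely (friction 1 N) and sinks under the 4 N weight of handle, boom and phone when let go.
- lower_section (a joint): height of the thicker lower tube above the outer tube, 0 = folded, 0.055 m = fully out (second stop once the upper one is out too). Friction 8 N: pulled gently, the upper tube comes out first (5 to 6 N), then this one (15 to 17 N); at the second stop the pull climbs sharply (40 N lifts the whole stand). Stays where left. With the button out only this section moves, then the stand lifts.
- grip: black handle, the topmost part of the column, on the column's axis: an upright block 36 along the boom x 30 across x 60 high with two flat sides that look across the boom; a ribbed plain one on its -y side and the button on its +y side. x along the boom, y across it, z up. The origin is not in the handle but on the column axis 208 below the handle's centre (on the table when folded).
- grip_centre (a point): middle of the handle on the column axis, the place to grip with the fingers closing across the boom (handle y), one on the button, one on the ribbed side: 208 above the table when folded, 318 when fully extended; the handle's top is 32 above it, its underside (and the 38 x 36 x 30 boom clamp below) 31 below it; grip with 20 N or more
- release_button (a joint): spring button, a grey plate 25 wide x 32 high in the +y flat side of the handle, centred at grip_centre height, standing 6 mm proud; value = how far it is pressed in, 0 to 0.005 m (then nearly flush, handle 31 across; 36 with the button out); 2 N to start, 5 N fully in; the catch is free from about 0.003 m (the catch grips again only when the column is folded right down)
- phone: dark phone 152 x 74 x 9, level, screen up, held in a clamp on the boom with its long side along the boom, 62 to 214 from the column axis, underside 170 above the table when folded, 280 extended. Same axes as the handle; the origin is on the column axis, 175 below the phone.
- lens (a point): middle lens of the phone's camera, on the phone's underside near its outer end: 195 from the column axis straight along the boom, 166 above the table when folded; looks straight down
- plate: white round dinner plate with a grey-blue rim, diameter 200, 20 high, on the table beside the stand, its centre 190 to 205 from the column axis; origin: centre of its underside
- garlic: garlic bulb, about 60 x 60 x 59, lying in the plate near its middle; origin under its middle
- mug: bystander: two-tone mug, 90 x 122 x 105 high with its handle, standing behind and to the right of the plate; origin under its middle
- jar: bystander: small glass jar with a white lid, diameter 64, 87 high, standing at the back; origin under its middle
Mind the look-alikes: they are no part of the job. Leave any green look-alike of the garlic alone.

How it is judged:
By the outcome, as a careful person would: the job done as asked, in the order asked, and still so for the second after the job is handed in, while the arm keeps its last pose, push and grip.
It also fails if it takes over 38 s, if anything falls off the work surface, if the arm or the gripper's body presses on something with over 40 N, if the wrist force passes 120 N, or if a joint passes its speed limit or range.

### The arm

A 7-joint arm with a two-finger parallel gripper is mounted at the origin on a cart in front of the work surface, level with it; the furniture and walls round the work are solid. World frame = base frame: x ahead of the robot, y to its left, z up, the work surface at z = 0. Lengths are in mm, angles in degrees, forces in N, time in s.
With the tool pointing down it reaches from about 400 to 875 mm from the base axis. Payload 6.5 kg.
Tool frame: the origin (TCP) lies at the very end of the fingers, on their centre line; the grasp point (between the pads) lies 19 mm behind it; z points along the fingers, y is the line along which they close (so a half turn about z gives the same grasp; the last joint's range is limited). The gripper opens to 88 mm and grips with 3 to 60 N. Pads are 18 mm wide; open, the fingers measure 123 mm over their backs; the gripper's body (75 mm by 187 mm) begins 45 mm behind the grasp point.
Start: joints at [67.196, 30.733, -0.252, 88.115, 0.149, 61.152, -4.079], TCP at [211.73, -614.541, 238.716] pointing down, gripper open.
Joint ranges: [-154.64, 154.64], [-21.42, 123.67], [-72.66, 72.17], [13.99, 137.28], [-74.86, 254.86], [10.95, 109.41], [-158.01, 158.01]. Speed limits (degrees/s): [136.94, 136.94, 180, 180, 180, 180, 180].

### API

Orientations are given as [roll, pitch, yaw] about the fixed x, y, z axes, in that order (R = Rz(yaw) Ry(pitch) Rx(roll)).
In Python, from plant import env, grab_frame, order gives the robot as it stands.
- The arm moves only by the tool send_rows, never from a script. Its argument "series" is a list of rows, each an object of numbers: "x", "y", "z": the shift along the tool's x, y, z in units of 30 mm (1.0 is 30 mm); "turn": the turn about the tool's z in rad. In form: [{"x": .., "y": .., "z": .., "turn": ..}, ...]. A call has 1 to 8 rows; each row shifts and turns the commanded pose from where the row before left it, along the tool's axes as they then stand; what a row does not reach is not made up. A row lasts 1/12 s, in which the tool goes at most 41.7 mm and 7.16 degrees, less where a joint would pass 70% of its speed; a pose out of reach is approached as far as the arm can. A call is refused whole if a number of a shift passes 1 or a number of a turn 0.125, either way. A call with a gripper value outside its range is refused whole. "grip" is the opening, from 0 (shut) to 1 (fully open), set as the call begins (left out, the last holds). The fingers move at their own pace and stop on an object; "force" is the grip in N (left out, the last holds). Time passes only in rows, so rows that do not move let the fingers close. It gives the time, the measured TCP pose, the force, the opening and the grip force at its end, in the units of the state.
- env.sense(): the state, without advancing time (a new reading comes with each control period).
- grab_frame(name): name is "scene" or "side" or "wrist"; returns a dict with "color" (420x560x3 uint8, blue, green, red), "vfov" (degrees; the focal length in pixels is half the picture's height over the tangent of half this angle, whatever the lens; pixels are square), "cx", "cy" (the principal point, pixels), "rvec" (rotation vector, rad) and "tvec" (3), from world to camera coordinates, as OpenCV has them; the wrist camera has in their place "tool_from_camera" (4x4, takes a point from camera to tool coordinates, whose origin is the TCP and whose axes are the flange's). Camera axes: x right, y down, z forward; pixel columns grow to the right and rows downward; lengths in mm; the calibration is good to about 2 mm. A picture is of the moment at which its call begins: read the wrist's pose just before it. There is no depth.
- order.finish_job(): hands the job in; it is judged then, once.
The state is a dict: "time": time; "joint_pos": joint angles; "qd": joint speeds; "joint_efforts": joint torques, N m; "eef_pos": TCP position; "tcp_rot": TCP orientation; "wrist_force": force on the tool from outside, world axes, zero at the start; "moment": the same for the moment, N m; "finger_gap": finger opening in mm; "finger_force": force on a finger pad.
Only numpy, scipy, OpenCV 4.12 (cv2) and the standard library are available. Lean on these libraries where they do the work, as an engineer would, in place of code of your own. Each camera call takes 0.05 s, during which the arm holds its last target. There are 200 camera calls.

## Working session

There is one attempt and no reset: what is moved stays moved. The work goes in short steps, Python scripts to look and compute and a tool call to move; the robot and the scene stay as the last step left them, time stands still between calls to the robot, and variables do not carry over. Pictures are saved under pics/ and viewed, at most 10 in all, crops included, and the job is handed in when it is done.

Besides the shell and the picture viewer there is one more tool, called after "Request:" by a JSON object that holds its "op" and its "data", one argument or row to a line. send_rows: Moves the arm, as the interface text tells. Its arguments: {"type":"object","properties":{"series":{"type":"array"},"grip":{"type":"number"},"force":{"type":"number"}},"required":["series"]}

```bash
mkdir -p pics; cat > h.py <<'E'
import numpy as np, cv2
from plant import env, grab_frame, order
def cam(f):
    c=f["color"];F=c.shape[0]/2/np.tan(np.radians(f["vfov"])/2)
    K=np.array([[F,0,f["cx"]],[0,F,f["cy"]],[0,0,1.]])
    return K,cv2.Rodrigues(np.array(f["rvec"],float))[0],np.array(f["tvec"],float).ravel()
def onz(C,px,z):
    K,R,t=C;d=R.T@np.linalg.inv(K)@np.array([px[0],px[1],1.]);o=-R.T@t
    return o+d*(z-o[2])/d[2]
def proj(C,P):
    K,R,t=C;q=(np.atleast_2d(P)@R.T+t)@K.T;return q[:,:2]/q[:,2:]
E
python3 - <<'E'
from h import *
import pickle
print(env.sense())
for n in("scene","side"):
    f=grab_frame(n);cv2.imwrite(f"pics/{n}0.png",cv2.resize(f["color"],(800,600)));pickle.dump(f,open(n+"0.pkl","wb"))
    C=cam(f);print(n,f["vfov"],-C[1].T@C[2],C[1][2])
E
```

```text
{'time': 0.0, 'joint_pos': array([67.19800119, 30.77659717, -0.25367563, 88.16796965,  0.15017922,
       61.15206757, -4.0803269 ]), 'qd': array([ 0.05373447, -0.09156123,  0.1017776 ,  0.01727619, -0.11515282,
       -0.15527442,  0.10145883]), 'joint_efforts': array([ 2.91996612e-04, -5.70978570e+01,  9.90722850e-01, -2.51605010e+01,
       -5.62923553e-02,  1.77381904e-02,  1.64149014e-04]), 'eef_pos': array([ 211.49620353, -614.00341213,  237.8679338 ]), 'tcp_rot': array([-1.79904053e+02,  8.46555562e-03,  1.90123088e+01]), 'wrist_force': array([ 0.54504461,  0.69181821, -0.5341816 ]), 'moment': array([ 0.00902466, -0.0325096 , -0.03739866]), 'finger_force': 0.0, 'finger_gap': 88.11215961284405}
scene 47.382318177380085 [171.04885119 497.36816052 952.07262296] [ 0.34649776 -0.57118135 -0.74410427]
side 50.545682495818795 [ 184.37421461  187.09212102 1011.27102135] [ 0.38709425 -0.29001584 -0.87524217]
```

View pics/scene0.png

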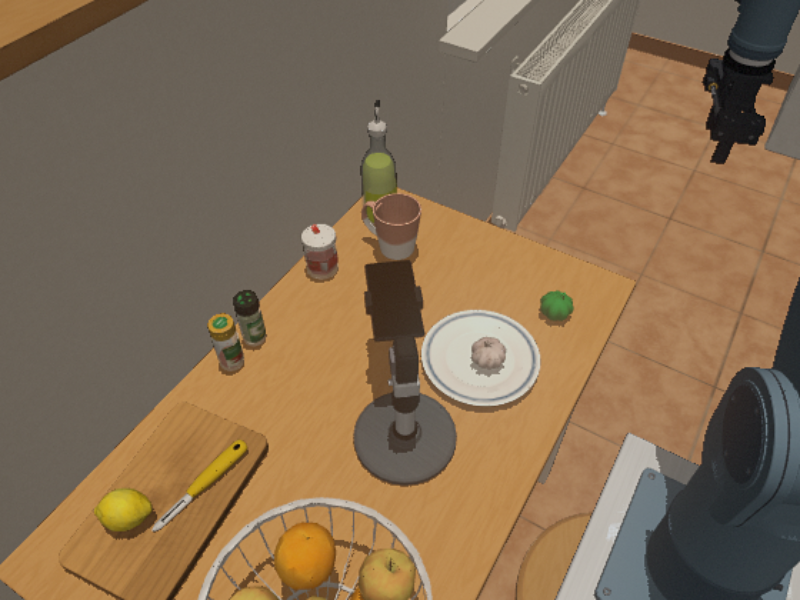

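View pics/side0.png

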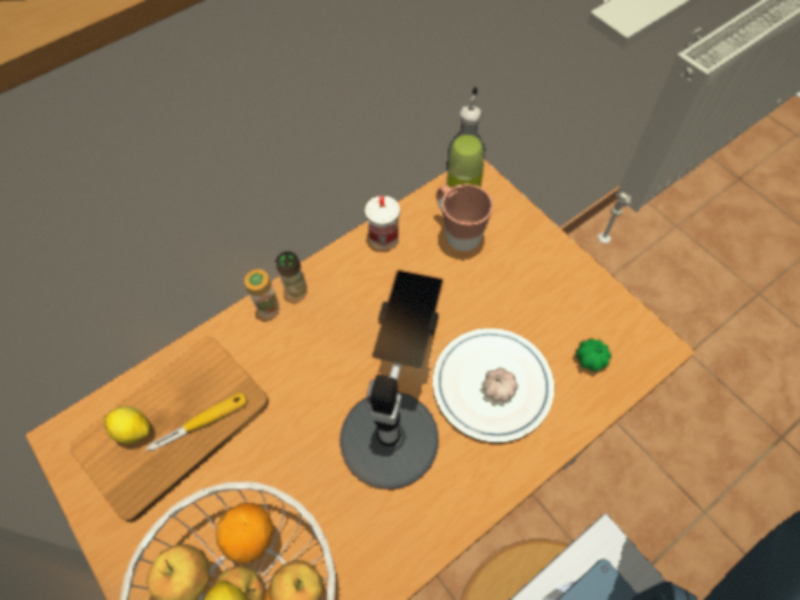

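The scene view shows the foot at about (405,437), the handle top at (404,343), the phone with corners (365,264), (410,260), (423,334) and (372,341), and the plate at (481,358). In the side view the foot is at (389,440), the plate at (494,385) and the phone corners at (397,272), (442,280), (423,366) and (375,357). The boom has to swing clockwise toward the plate.

```bash
cat > m.py <<'E'
from h import *
import pickle
from scipy.optimize import least_squares
def circ(P,r=None):
    P=np.array(P)[:,:2]
    s=least_squares(lambda v:np.hypot(*(P-v[:2]).T)-v[2],[*P.mean(0),90],loss='soft_l1',f_scale=2).x
    return s
s=1.4/0.98
s=800/560
G={"scene":dict(plate=(481,358),foot=[(355,437),(357,450),(366,465),(385,478),(405,481),(430,476),(449,458),(456,437),(450,417),(362,412)],
 phone=[(365,264),(410,260),(423,334),(372,341)],top=(404,343)),
"side":dict(plate=(494,385),foot=[(341,440),(346,460),(362,478),(388,487),(415,480),(432,461),(438,438),(430,412),(350,414)],
 phone=[(397,272),(442,280),(423,366),(375,357)],top=(384,387))}
for n,g in G.items():
    f=pickle.load(open(n+"0.pkl","rb"));C=cam(f)
    im=f["color"];hsv=cv2.cvtColor(im,cv2.COLOR_BGR2HSV)
    m=((hsv[...,1]<75)&(hsv[...,2]>90)).astype(np.uint8)
    k,lab=cv2.connectedComponents(m);x,y=np.array(g["plate"])/s
    L=lab[int(y)+18,int(x)-5];mm=(lab==L).astype(np.uint8)
    c=max(cv2.findContours(mm,0,1)[0],key=len).reshape(-1,2)
    c=cv2.convexHull(c).reshape(-1,2)
    print(n,"plate",circ([onz(C,p,20) for p in c]))
    print(" foot",circ([onz(C,np.array(p)/s,19) for p in g["foot"]]))
    q=np.array([onz(C,np.array(p)/s,179)[:2] for p in g["phone"]])
    print(" phone",q.round(0).tolist(),"c",q.mean(0),"sides",[np.linalg.norm(q[i]-q[i-1]).round() for i in range(4)])
    d=(q[0]+q[1]-q[2]-q[3]);print(" yaw",np.degrees(np.arctan2(d[1],d[0])),"top",onz(C,np.array(g["top"])/s,240))
E
python3 m.py
```

```text
scene plate [ 411.30339954 -154.96833091   99.6234209 ]
 foot [441.91947707  39.01688262  77.45990543]
 phone [[603.0, -107.0], [548.0, -151.0], [456.0, -34.0], [512.0, 14.0]] c [529.84385232 -69.48911659] sides [np.float64(152.0), np.float64(71.0), np.float64(148.0), np.float64(74.0)]
 yaw -52.582439224764734 top [447.69363855  33.55765221 240.        ]
side plate [ 409.17854968 -158.04196378  100.39816014]
 foot [439.23570273  32.86732613  76.84696759]
 phone [[598.0, -107.0], [544.0, -152.0], [452.0, -42.0], [505.0, 4.0]] c [524.56598521 -74.41207205] sides [np.float64(145.0), np.float64(70.0), np.float64(144.0), np.float64(70.0)]
 yaw -50.044975735802446 top [440.20199545  32.92958745 240.        ]
```

Request:
{"op": "send_rows", "data": {
  "series": [
    {"z":-1},
    {"z":-1},
    {"z":-0.75},
    {"x":0.75,"y":-0.95},
    {"x":0.75,"y":-0.95},
    {"x":0.75,"y":-0.95},
    {"x":0.75,"y":-0.95},
    {"x":0.75,"y":-0.95}
  ],
  "grip": 1
}}

```text
schema error: expected keys x, y, z, turn
```

Request:
{"op": "send_rows", "data": {
  "series": [
    {"x":0.75,"y":-0.95},
    {"x":0.75,"y":-0.95},
    {"x":0.75,"y":-0.95},
    {"x":0.75,"y":-0.95},
    {"x":0.75,"y":-0.95},
    {"x":0.75,"y":-0.95},
    {"x":0.75,"y":-0.95},
    {"x":0.75,"y":-0.95}
  ]
}}

```text
schema error: expected keys x, y, z, turn
```

Request:
{"op": "send_rows", "data": {
  "series": [
    {"x":0.75,"y":-0.95},
    {"x":0.75,"y":-0.95},
    {"x":0.75,"y":-0.95},
    {"x":0.75,"y":-0.95},
    {"x":0.75,"y":-0.95},
    {"x":0.5,"y":-0.9},
    {"turn":-0.125},
    {"turn":-0.125}
  ]
}}

```text
schema error: expected keys x, y, z, turn
```

Request:
{"op": "send_rows", "data": {
  "series": [
    {"turn":-0.125},
    {"turn":-0.125},
    {"turn":-0.125},
    {"turn":-0.125},
    {"turn":-0.125},
    {"turn":-0.125},
    {"turn":-0.125},
    {"turn":-0.125}
  ]
}}

```text
schema error: expected keys x, y, z, turn
```

Request:
{"op": "send_rows", "data": {
  "series": [
    {"turn":-0.125},
    {"turn":-0.125},
    {"turn":-0.125},
    {"turn":-0.125},
    {"turn":-0.125},
    {"turn":-0.04},
    {}
  ]
}}

```text
schema error: expected keys x, y, z, turn
```

Request:
{"op": "send_rows", "data": {
  "series": [
    {"x":0,"y":0,"z":-1,"turn":0},
    {"x":0,"y":0,"z":-1,"turn":0},
    {"x":0,"y":0,"z":-0.75,"turn":0},
    {"x":0.75,"y":-0.95,"z":0,"turn":0},
    {"x":0.75,"y":-0.95,"z":0,"turn":0},
    {"x":0.75,"y":-0.95,"z":0,"turn":0},
    {"x":0.75,"y":-0.95,"z":0,"turn":0},
    {"x":0.75,"y":-0.95,"z":0,"turn":0}
  ],
  "grip": 1
}}

```text
time: 0.77
eef_pos: [271.8, -441.2, 320.9]
tcp_rot: [-180.0, 0.0, 19.0]
wrist_force: [0.6, 0.9, -0.1]
finger_gap: 88.3
finger_force: 0.0
```

Request:
{"op": "send_rows", "data": {
  "series": [
    {"x":0.75,"y":-0.95,"z":0,"turn":0},
    {"x":0.75,"y":-0.95,"z":0,"turn":0},
    {"x":0.75,"y":-0.95,"z":0,"turn":0},
    {"x":0.75,"y":-0.95,"z":0,"turn":0},
    {"x":0.75,"y":-0.95,"z":0,"turn":0},
    {"x":0.75,"y":-0.95,"z":0,"turn":0},
    {"x":0.75,"y":-0.95,"z":0,"turn":0},
    {"x":0.75,"y":-0.95,"z":0,"turn":0}
  ]
}}

```text
time: 1.43
eef_pos: [367.5, -167.2, 321.1]
tcp_rot: [180.0, 0.0, 19.0]
wrist_force: [1.3, -0.8, 0.1]
finger_gap: 88.3
finger_force: 0.0
```

Request:
{"op": "send_rows", "data": {
  "series": [
    {"x":0.75,"y":-0.93,"z":0,"turn":0},
    {"x":0.75,"y":-0.93,"z":0,"turn":0},
    {"x":0.75,"y":-0.93,"z":0,"turn":0},
    {"x":0.75,"y":-0.93,"z":0,"turn":0},
    {"x":0.75,"y":-0.93,"z":0,"turn":0},
    {"x":0.7,"y":-0.9,"z":0,"turn":0},
    {"x":0,"y":0,"z":0,"turn":-0.12},
    {"x":0,"y":0,"z":0,"turn":-0.12}
  ]
}}

```text
time: 2.1
eef_pos: [439.6, 34.3, 321.0]
tcp_rot: [-179.9, 0.0, 33.3]
wrist_force: [-0.3, -0.0, -0.1]
finger_gap: 87.9
finger_force: 0.0
```

Request:
{"op": "send_rows", "data": {
  "series": [
    {"x":0,"y":0,"z":0,"turn":-0.12},
    {"x":0,"y":0,"z":0,"turn":-0.12},
    {"x":0,"y":0,"z":0,"turn":-0.12},
    {"x":0,"y":0,"z":0,"turn":-0.12},
    {"x":0,"y":0,"z":0,"turn":-0.12},
    {"x":0,"y":0,"z":0,"turn":-0.12},
    {"x":0,"y":0,"z":0,"turn":-0.12},
    {"x":0,"y":0,"z":0,"turn":-0.12}
  ]
}}

```text
time: 2.77
eef_pos: [439.3, 31.9, 321.0]
tcp_rot: [-180.0, 0.0, 88.1]
wrist_force: [-0.0, 0.4, -0.1]
finger_gap: 88.0
finger_force: 0.0
```

Request:
{"op": "send_rows", "data": {
  "series": [
    {"x":0,"y":0,"z":0,"turn":-0.12},
    {"x":0,"y":0,"z":0,"turn":-0.12},
    {"x":0,"y":0,"z":0,"turn":-0.12},
    {"x":0,"y":0,"z":0,"turn":-0.12},
    {"x":0,"y":0,"z":0,"turn":-0.12},
    {"x":0,"y":0,"z":0,"turn":-0.12},
    {"x":0,"y":0,"z":0,"turn":0},
    {"x":0,"y":0,"z":0,"turn":0}
  ]
}}

```text
time: 3.43
eef_pos: [439.4, 31.8, 321.0]
tcp_rot: [-180.0, -0.0, 128.8]
wrist_force: [-0.3, 0.4, -0.3]
finger_gap: 88.3
finger_force: 0.0
```

```bash
python3 - <<'E'
from h import *
import pickle
s=env.sense();f=grab_frame("wrist");pickle.dump((s,f),open("w1.pkl","wb"))
cv2.imwrite("pics/w1.png",f["color"])
print(s["eef_pos"],s["tcp_rot"],s["joint_pos"],f["vfov"],np.round(f["tool_from_camera"],3))
E
```

```text
[439.35231752  31.82538981 320.9982653 ] [-1.79977388e+02 -1.76794301e-02  1.28807084e+02] [ 29.3121565    8.01862297 -42.50092948 110.40408768   6.02137565
  63.82031221  23.23148142] 59.68997269092497 [[ 0.00000e+00 -9.53000e-01 -3.02000e-01  7.75950e+01]
 [ 1.00000e+00 -0.00000e+00  1.00000e-03  6.29000e-01]
 [-1.00000e-03 -3.02000e-01  9.53000e-01 -1.45059e+02]
 [ 0.00000e+00  0.00000e+00  0.00000e+00  1.00000e+00]]
```

View pics/w1.png

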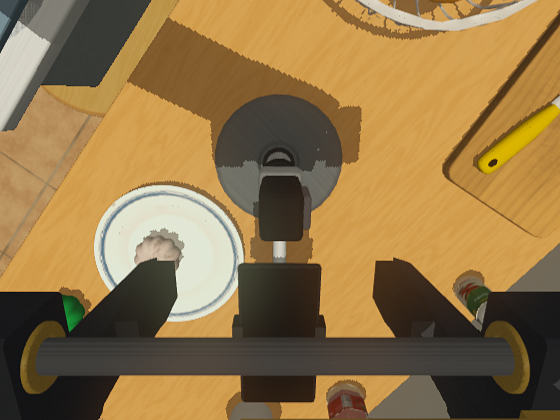

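The wrist view shows the foot disc spanning columns 216–342 with its top at row 94. The far edge of the handle top runs (262,241)–(303,241), and the phone's near edge runs (238,264)–(322,264). The handle lines up with the tool axis.

```bash
cat > w.py <<'E'
from h import *
from m import circ
import pickle,sys
from scipy.spatial.transform import Rotation as Ro
def wcam(s,f):
    T=np.array(f["tool_from_camera"]);R=Ro.from_euler('xyz',s["tcp_rot"],degrees=True).as_matrix()
    Rc=R@T[:3,:3];o=s["eef_pos"]+R@T[:3,3]
    F=210/np.tan(np.radians(f["vfov"])/2)
    return np.array([[F,0,f["cx"]],[0,F,f["cy"]],[0,0,1.]]),Rc.T,-Rc.T@o
E
python3 - <<'E' 2>&1 | tail -9
from w import *
s,f=pickle.load(open("w1.pkl","rb"));C=wcam(s,f)
R=Ro.from_euler('xyz',s["tcp_rot"],degrees=True).as_matrix()
g=[(216,152),(222,125),(240,105),(260,97),(279,94),(300,97),(322,110),(337,132),(342,155),(228,195),(335,185)]
print("foot",circ([onz(C,p,19) for p in g]))
for nm,z,pts in(("handle",240,[(262,241),(303,241),(261,205),(303,205)]),("phone",179,[(239,264),(321,264),(244,402),(318,402)])):
    P=np.array([onz(C,p,z) for p in pts]);print(nm,P.round(1)[:,:2].tolist(),"tool",((P-s["eef_pos"])@R)[:,:2].round(1).tolist())
hsv=cv2.cvtColor(f["color"],cv2.COLOR_BGR2HSV);m=((hsv[...,1]<75)&(hsv[...,2]>100)).astype(np.uint8)
k,lab=cv2.connectedComponents(m);c=max(cv2.findContours((lab==lab[215,200]).astype(np.uint8),0,1)[0],key=len)
c=cv2.convexHull(c).reshape(-1,2);print("plate",c.min(0),c.max(0),circ([onz(C,p,20) for p in c]))
E
```

```text
yaw -52.582439224764734 top [447.69363855  33.55765221 240.        ]
side plate [ 409.17854968 -158.04196378  100.39816014]
 foot [439.23570273  32.86732613  76.84696759]
 phone [[598.0, -107.0], [544.0, -152.0], [452.0, -42.0], [505.0, 4.0]] c [524.56598521 -74.41207205] sides [np.float64(145.0), np.float64(70.0), np.float64(144.0), np.float64(70.0)]
 yaw -50.044975735802446 top [440.20199545  32.92958745 240.        ]
foot [443.41775834  35.72951163  77.84617823]
handle [[443.3, 14.8], [464.6, 31.9], [427.3, 34.1], [448.5, 51.0]] tool [[-15.8, -7.5], [-15.8, 19.8], [9.3, -7.9], [9.3, 19.2]]
phone [[455.1, -35.5], [510.3, 8.9], [549.5, -151.9], [606.4, -106.2]] tool [[-62.4, -29.8], [-62.4, 41.0], [-212.2, -29.3], [-212.3, 43.8]]
plate [ 94 185] [243 321] [ 411.45379559 -156.94096019   99.17716208]
```

Request:
{"op": "send_rows", "data": {
  "series": [
    {"x":0.03,"y":0.2,"z":0.4,"turn":-0.01},
    {"x":0,"y":0,"z":0.8,"turn":0},
    {"x":0,"y":0,"z":0.8,"turn":0},
    {"x":0,"y":0,"z":0.8,"turn":0},
    {"x":0,"y":0,"z":0.8,"turn":0},
    {"x":0,"y":0,"z":0.5,"turn":0},
    {"x":0,"y":0,"z":0.27,"turn":0},
    {"x":0,"y":0,"z":0,"turn":0}
  ]
}}

```text
time: 4.15
eef_pos: [442.4, 36.7, 188.2]
tcp_rot: [-179.9, -0.2, 129.6]
wrist_force: [-0.0, 0.9, -0.2]
finger_gap: 88.3
finger_force: 0.0
```

Request:
{"op": "send_rows", "data": {
  "series": [
    {"x":0,"y":0,"z":0,"turn":0},
    {"x":0,"y":0,"z":0,"turn":0},
    {"x":0,"y":0,"z":0,"turn":0},
    {"x":0,"y":0,"z":0,"turn":0},
    {"x":0,"y":0,"z":0,"turn":0},
    {"x":0,"y":0,"z":0,"turn":0}
  ],
  "grip": 0,
  "force": 3
}}

```text
time: 4.65
eef_pos: [443.9, 36.3, 190.5]
tcp_rot: [180.0, 0.0, 129.6]
wrist_force: [-0.9, -0.3, -0.5]
finger_gap: 50.1
finger_force: 0.0
```

Request:
{"op": "send_rows", "data": {
  "series": [
    {"x":0,"y":0,"z":0,"turn":0},
    {"x":0,"y":0,"z":0,"turn":0},
    {"x":0,"y":0,"z":0,"turn":0},
    {"x":0,"y":0,"z":0,"turn":0}
  ]
}}

```text
time: 4.98
eef_pos: [443.8, 36.5, 190.2]
tcp_rot: [180.0, 0.0, 129.6]
wrist_force: [-0.3, -0.3, 0.8]
finger_gap: 34.4
finger_force: 3.0
```

Request:
{"op": "send_rows", "data": {
  "series": [
    {"x":0,"y":0,"z":0,"turn":0},
    {"x":0,"y":0,"z":0,"turn":0},
    {"x":0,"y":0,"z":0,"turn":0}
  ]
}}

```text
time: 5.23
eef_pos: [443.8, 36.5, 190.2]
tcp_rot: [180.0, 0.0, 129.6]
wrist_force: [1.3, 0.4, 2.0]
finger_gap: 34.4
finger_force: 3.0
```

Request:
{"op": "send_rows", "data": {
  "series": [
    {"x":0,"y":0,"z":0,"turn":0},
    {"x":0,"y":0,"z":0,"turn":0},
    {"x":0,"y":0,"z":0,"turn":0},
    {"x":0,"y":0,"z":0,"turn":0}
  ],
  "force": 35
}}

```text
time: 5.57
eef_pos: [442.6, 35.4, 190.1]
tcp_rot: [-179.8, 0.0, 129.6]
wrist_force: [-4.1, -4.0, 7.8]
finger_gap: 30.0
finger_force: 35.0
```

Request:
{"op": "send_rows", "data": {
  "series": [
    {"x":0,"y":0,"z":0,"turn":0.02},
    {"x":0,"y":0,"z":0,"turn":0.04},
    {"x":0,"y":0,"z":0,"turn":0.04},
    {"x":0,"y":0,"z":0,"turn":0.04}
  ]
}}

```text
time: 5.9
eef_pos: [442.8, 35.5, 190.1]
tcp_rot: [-179.9, 0.0, 121.4]
wrist_force: [-3.8, -3.0, 8.0]
finger_gap: 29.5
finger_force: 35.0
```

Request:
{"op": "send_rows", "data": {
  "series": [
    {"x":0,"y":-0.02,"z":0,"turn":0.05},
    {"x":0,"y":-0.02,"z":0,"turn":0.05},
    {"x":0,"y":0,"z":0,"turn":0.05},
    {"x":0,"y":0,"z":0,"turn":0.05},
    {"x":0,"y":0,"z":0,"turn":0.05},
    {"x":0,"y":0,"z":0,"turn":0.05}
  ]
}}

```text
time: 6.4
eef_pos: [443.0, 35.5, 190.2]
tcp_rot: [180.0, 0.0, 104.2]
wrist_force: [1.2, -0.8, 0.0]
finger_gap: 30.1
finger_force: 35.0
```

Forces are near zero now; about 0.415 rad remains.

Request:
{"op": "send_rows", "data": {
  "series": [
    {"x":0,"y":0,"z":0,"turn":0.055},
    {"x":0,"y":0,"z":0,"turn":0.055},
    {"x":0,"y":0,"z":0,"turn":0.055},
    {"x":0,"y":0,"z":0,"turn":0.055},
    {"x":0,"y":0,"z":0,"turn":0.055},
    {"x":0,"y":0,"z":0,"turn":0.055},
    {"x":0,"y":0,"z":0,"turn":0.055},
    {"x":0,"y":0,"z":0,"turn":0.03}
  ]
}}

```text
time: 7.07
eef_pos: [443.6, 35.5, 190.2]
tcp_rot: [179.9, -0.0, 80.4]
wrist_force: [3.2, -1.5, -1.9]
finger_gap: 29.5
finger_force: 35.0
```

```bash
python3 - <<'E'
from h import *
import pickle
s=env.sense();pickle.dump((s,0),open("s2.pkl","wb"))
print(s["eef_pos"],s["tcp_rot"],s["wrist_force"],s["moment"])
f=grab_frame("side");g=grab_frame("scene");pickle.dump((f,g),open("f2.pkl","wb"))
cv2.imwrite("pics/t2.png",np.hstack([f["color"][140:420,160:460],g["color"][140:420,200:460]]))
E
```

```text
[443.55394416  35.49303054 190.22736587] [ 1.79887836e+02 -1.03040812e-02  8.04437161e+01] [ 3.17435496 -1.51499186 -1.85879142] [-0.21928425 -0.77056377  0.03970913]
```

View pics/t2.png

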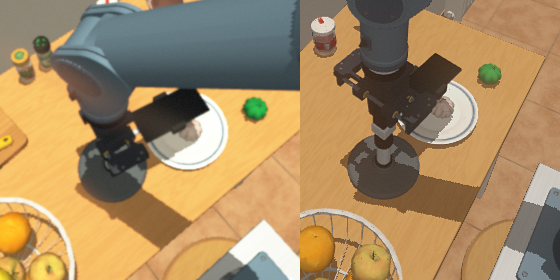

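The phone now lies over the plate: in the side crop its far-end corners are at (196,87) and (210,107), and the foot looks unmoved. I'll check the boom angle from those corners.

```bash
python3 - <<'E' 2>&1 | tail -6
from h import *
import pickle
f,g=pickle.load(open("f2.pkl","rb"))
cf,cg=cam(f),cam(g)
ax=np.array([443.4,35.6])
for C,pts,nm in((cf,[(356,227),(370,247)],"side"),):
    P=np.array([onz(C,p,179)[:2] for p in pts]);d=P.mean(0)-ax
    print(nm,P.round(),np.hypot(*d),np.degrees(np.arctan2(d[1],d[0])),np.linalg.norm(P[0]-P[1]))
# predicted corners for boom angle -99.6
for a in (-95,-99.6,-104):
    a=np.radians(a);u=np.array([np.cos(a),np.sin(a)]);v=np.array([-u[1],u[0]])
    Q=np.array([[*(ax+r*u+k*37*v),179] for r in(214,62) for k in(1,-1)])
    print(np.degrees(a),(proj(cf,Q)-[160,140]).round().tolist(),(proj(cg,Q)-[200,140]+[300,0]).round().tolist())
E
```

```text
side [[ 426. -181.]
 [ 375. -173.]] 216.87722878076175 -101.45145958373035 52.03303743056975
-95.0 [[185.0, 75.0], [206.0, 102.0], [124.0, 111.0], [145.0, 140.0]] [[427.0, 48.0], [456.0, 63.0], [387.0, 92.0], [417.0, 109.0]]
-99.6 [[190.0, 81.0], [210.0, 109.0], [127.0, 113.0], [145.0, 143.0]] [[434.0, 51.0], [462.0, 67.0], [390.0, 92.0], [419.0, 111.0]]
-104.0 [[195.0, 87.0], [213.0, 116.0], [129.0, 114.0], [145.0, 146.0]] [[441.0, 54.0], [468.0, 72.0], [393.0, 92.0], [420.0, 113.0]]
```

```bash
python3 - <<'E'
import cv2,pickle,numpy as np
f,g=pickle.load(open("f2.pkl","rb"))
cv2.imwrite("pics/t3.png",np.hstack([cv2.resize(x,None,fx=4,fy=4,interpolation=2) for x in(f["color"][210:310,290:390],g["color"][180:280,270:370])]))
E
```

```text
(no output)
```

View pics/t3.png

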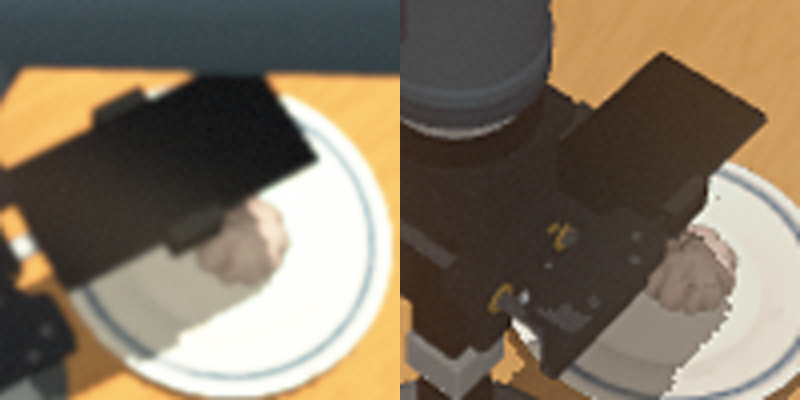

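The corners match the −99.6° prediction within about 1–3 px, so the lens is over the plate centre. Pulling up gently now.

Request:
{"op": "send_rows", "data": {
  "series": [
    {"x":0,"y":0,"z":-0.05,"turn":0},
    {"x":0,"y":0,"z":-0.1,"turn":0},
    {"x":0,"y":0,"z":-0.1,"turn":0},
    {"x":0,"y":0,"z":-0.1,"turn":0},
    {"x":0,"y":0,"z":-0.1,"turn":0},
    {"x":0,"y":0,"z":-0.1,"turn":0}
  ]
}}

```text
time: 7.67
eef_pos: [443.4, 35.5, 206.6]
tcp_rot: [179.9, -0.0, 80.7]
wrist_force: [5.4, -1.8, -4.8]
finger_gap: 29.8
finger_force: 35.0
```

Request:
{"op": "send_rows", "data": {
  "series": [
    {"x":0,"y":0.02,"z":-0.1,"turn":0},
    {"x":0,"y":0.01,"z":-0.1,"turn":0},
    {"x":0,"y":0,"z":-0.1,"turn":0},
    {"x":0,"y":0,"z":-0.1,"turn":0},
    {"x":0,"y":0,"z":-0.1,"turn":0},
    {"x":0,"y":0,"z":-0.1,"turn":0},
    {"x":0,"y":0,"z":-0.1,"turn":0},
    {"x":0,"y":0,"z":-0.1,"turn":0}
  ]
}}

```text
time: 8.33
eef_pos: [443.5, 35.6, 230.9]
tcp_rot: [180.0, 0.0, 80.6]
wrist_force: [4.2, -1.9, -6.0]
finger_gap: 29.9
finger_force: 35.0
```

Request:
{"op": "send_rows", "data": {
  "series": [
    {"x":0,"y":0.01,"z":-0.1,"turn":0},
    {"x":0,"y":0.01,"z":-0.1,"turn":0},
    {"x":0,"y":0,"z":-0.1,"turn":0},
    {"x":0,"y":0,"z":-0.1,"turn":0},
    {"x":0,"y":0,"z":-0.1,"turn":0},
    {"x":0,"y":0,"z":-0.1,"turn":0},
    {"x":0,"y":0,"z":-0.1,"turn":0},
    {"x":0,"y":0,"z":-0.1,"turn":0}
  ]
}}

```text
time: 9.0
eef_pos: [443.6, 35.5, 254.2]
tcp_rot: [-179.9, 0.0, 80.6]
wrist_force: [4.2, -0.7, -16.8]
finger_gap: 29.9
finger_force: 35.0
```

Request:
{"op": "send_rows", "data": {
  "series": [
    {"x":0,"y":0,"z":-0.1,"turn":0},
    {"x":0,"y":0,"z":-0.1,"turn":0},
    {"x":0,"y":0,"z":-0.1,"turn":0},
    {"x":0,"y":0,"z":-0.1,"turn":0}
  ]
}}

```text
time: 9.33
eef_pos: [443.6, 35.5, 266.6]
tcp_rot: [-179.9, 0.0, 80.6]
wrist_force: [2.8, -0.5, -15.5]
finger_gap: 30.0
finger_force: 35.0
```

Request:
{"op": "send_rows", "data": {
  "series": [
    {"x":0,"y":0.01,"z":-0.1,"turn":0},
    {"x":0,"y":0,"z":-0.1,"turn":0},
    {"x":0,"y":0,"z":-0.1,"turn":0},
    {"x":0,"y":0,"z":-0.1,"turn":0},
    {"x":0,"y":0,"z":-0.1,"turn":0},
    {"x":0,"y":0,"z":-0.1,"turn":0},
    {"x":0,"y":0,"z":-0.1,"turn":0},
    {"x":0,"y":0,"z":-0.1,"turn":0}
  ]
}}

```text
time: 10.0
eef_pos: [443.8, 35.5, 290.7]
tcp_rot: [-179.9, 0.0, 80.6]
wrist_force: [-0.0, -0.3, -15.6]
finger_gap: 30.0
finger_force: 35.0
```

Request:
{"op": "send_rows", "data": {
  "series": [
    {"x":0,"y":0,"z":-0.05,"turn":0},
    {"x":0,"y":0,"z":-0.05,"turn":0},
    {"x":0,"y":0,"z":-0.05,"turn":0},
    {"x":0,"y":0,"z":-0.05,"turn":0}
  ]
}}

```text
time: 10.33
eef_pos: [444.0, 35.5, 296.5]
tcp_rot: [-179.9, 0.0, 80.6]
wrist_force: [-1.0, -0.9, -15.1]
finger_gap: 29.8
finger_force: 35.0
```

Request:
{"op": "send_rows", "data": {
  "series": [
    {"x":0,"y":0,"z":-0.03,"turn":0},
    {"x":0,"y":0,"z":-0.03,"turn":0},
    {"x":0,"y":0,"z":-0.03,"turn":0}
  ]
}}

```text
time: 10.58
eef_pos: [444.0, 35.5, 299.2]
tcp_rot: [-180.0, 0.0, 80.6]
wrist_force: [-2.4, -0.8, -15.4]
finger_gap: 29.9
finger_force: 35.0
```

Request:
{"op": "send_rows", "data": {
  "series": [
    {"x":0,"y":0,"z":-0.02,"turn":0},
    {"x":0,"y":0,"z":0,"turn":0}
  ]
}}

```text
time: 10.75
eef_pos: [444.1, 35.5, 299.9]
tcp_rot: [-180.0, 0.0, 80.6]
wrist_force: [-2.9, -0.7, -13.9]
finger_gap: 30.2
finger_force: 35.0
```

Request:
{"op": "send_rows", "data": {
  "series": [
    {"x":0,"y":-0.01,"z":-0.02,"turn":0},
    {"x":0,"y":0,"z":0,"turn":0}
  ]
}}

```text
time: 10.92
eef_pos: [444.0, 35.5, 300.5]
tcp_rot: [-180.0, 0.0, 80.6]
wrist_force: [-2.6, -0.8, -15.1]
finger_gap: 29.8
finger_force: 35.0
```

Request:
{"op": "send_rows", "data": {
  "series": [
    {"x":0,"y":-0.01,"z":-0.02,"turn":0},
    {"x":0,"y":0,"z":0,"turn":0}
  ]
}}

```text
time: 11.08
eef_pos: [443.8, 35.5, 300.6]
tcp_rot: [-180.0, -0.0, 80.6]
wrist_force: [0.9, -0.8, -22.0]
finger_gap: 29.9
finger_force: 35.0
```

Request:
{"op": "send_rows", "data": {
  "series": [
    {"x":0,"y":0,"z":-0.01,"turn":0},
    {"x":0,"y":0,"z":0,"turn":0},
    {"x":0,"y":0,"z":0,"turn":0},
    {"x":0,"y":0,"z":0,"turn":0}
  ]
}}

```text
time: 11.42
eef_pos: [443.7, 35.5, 300.7]
tcp_rot: [-180.0, -0.0, 80.6]
wrist_force: [1.8, -0.7, -25.5]
finger_gap: 29.9
finger_force: 35.0
```

```bash
python3 - <<'E'
from h import *
s=env.sense();print(s["eef_pos"],s["wrist_force"])
f=grab_frame("side");g=grab_frame("scene")
cf,cg=cam(f),cam(g);im=[f["color"].copy(),g["color"].copy()]
a=np.radians(-99.6);ax=np.array([443.4,35.8]);u=np.array([np.cos(a),np.sin(a)]);v=np.array([-u[1],u[0]])
Q=np.array([[*(ax+r*u+k*37*v),289] for r,k in((214,1),(214,-1),(62,-1),(62,1))])
t=np.linspace(0,6.3,60);F=np.c_[ax[0]+80*np.cos(t),ax[1]+80*np.sin(t),0*t+19]
for c,i in((cf,im[0]),(cg,im[1])):
    for q in proj(c,np.r_[Q,F[::3]]): cv2.circle(i,tuple(q.round().astype(int).tolist()),1,(0,0,255),-1)
cv2.imwrite("pics/t4.png",np.hstack([cv2.resize(im[0][120:380,180:400],None,fx=1.8,fy=1.8),cv2.resize(im[1][120:380,220:440],None,fx=1.8,fy=1.8)]))
E
```

```text
[443.70872103  35.51035908 300.67100972] [  1.75475505  -0.7338038  -25.45257291]
```

View pics/t4.png

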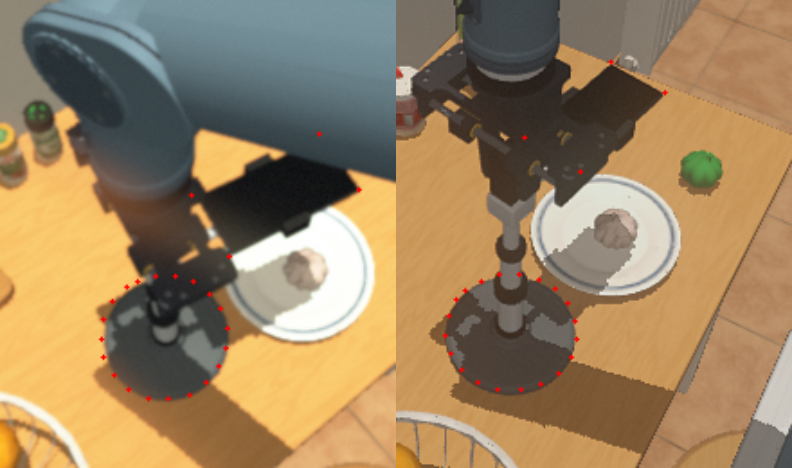

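The predicted phone corners at full height (red) land on the phone at (359,190) in the side crop and at (610,62) and (665,93) in the scene crop. The foot outline still fits. Both tubes are out and the pull is steady at 25 N, so I'm handing it in.

```bash
python3 -c "
from plant import order
print(order.finish_job())"
```

```text
the job is handed in; nothing more can be done
None
```

The job is handed in: the phone's camera is over the plate centre to within a few millimetres by the pictures, the column is at its second stop and still held there with a steady 25 N pull, and the foot shows no visible shift; no verdict came back.

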